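# Load a casting flask and ram it home with the sprung lever

### The job

Pick out the blue-banded flask and lay it on its side between the two rods of the loader's cradle, blue end towards the copper plate, back near the ram so that a clear gap (at least a finger's width) is left before the plate, and let go of it without dropping it. Then work the red-barred sprung lever down through its full stroke so that the ram, not the hand, drives the flask home against the plate, and ease the lever slowly, under control, all the way back up to rest. Leave the other flasks, the jar and the mallet standing or lying where they are.

Things in the scene. Friction and masses are not known exactly. Their poses are not given: they have to be found in the camera images.
- flask: the flask to load: bright steel cylinder, 50 mm diameter, 100 mm long, filled solid with white plaster, about 0.5 kg, with a blue band round its sprue end (the top as it stands at the start). Origin: centre of the plain end (underside as it stands); its z axis runs along the cylinder towards the blue end
- flask_sprue (a point): centre of the flask's blue-banded sprue end face, 100 mm along the flask's z from its origin
- press: the loader, a green fixed machine. Origin: on the table under it; x = level direction in which the ram pushes (from the housing to the copper plate), z up. Base plate 110 mm wide, 20 mm thick, x from -190 to 210 mm. Green housing: x from -150 to -75 mm, 70 mm wide, top at z = 210 mm
- cradle (a point): on the cradle's axis, press (40, 0, 76) mm: where the middle of a laid flask may be. Cradle: two steel rods of 12 mm diameter along press x, centres at y = +-17 mm, z = 50 mm, from x = -30 mm to the plate; a 50 mm flask lying on them has its axis at z = 76 mm, free space at both sides
- plate_face (a point): centre of the copper plate's face where the flask's blue end must seat, press (145, 0, 76) mm. Plate 12 mm thick, 90 mm wide, top at z = 92 mm; behind it a terracotta crucible, 50 mm wide, top at z = 65 mm, to x = 202 mm
- ram_nose (a point): foremost point of the round-nosed steel ram (24 mm diameter), on the axis of the cradle; at rest at press x = -23 mm, it advances 66 mm over the lever's full stroke, to 102 mm from the plate
- lever (a joint): lever angle, rad: 0 = at rest, up against its stop; 1.2 = full stroke, bar down. A spring returns it (about 3 N at the bar at rest, 10 to 13 N at full stroke)
- lever_hinge (a point): centre of the lever's hinge, press (-110, 0, 190) mm; the hinge axis is the press's y
- lever_bar (a point): centre of the lever's red crossbar: 22 mm diameter, 110 mm long along the press's y, 160 mm from the hinge, carried by two arms 90 mm apart that straddle the housing. At rest it stands 35 degrees above level on the -x side of the hinge (z = 282 mm); at full stroke 34 degrees below level (z = 101 mm)
- flask_brown: bystander: brown flask with white band, 60 mm diameter, 115 mm tall, upright; origin at the centre of its underside
- flask_dark: bystander: dark steel flask with white band, 56 mm diameter, 85 mm tall, upright; origin at the centre of its underside
- jar: bystander: jar with yellow cap, 64 mm diameter, 110 mm tall, upright; origin at the centre of its underside
- mallet: bystander: hammer lying on the table, 180 mm long along its x, head at +x; origin under its middle

How it is judged (in metres and radians):
On the way, in this order (a step that is already met when the one before it is completed fails the run):
1. the flask lies in the cradle, blue end towards the plate and at least 15 mm short of it, let go and at rest, lever still up (angle between the z axis of flask and the x axis of press, either way round below 0.1 rad and y of flask_sprue in the frame of press between -0.008 and 0.008 m and z of flask_sprue in the frame of press between 0.068 and 0.083 m and y of flask in the frame of press between -0.008 and 0.008 m and z of flask in the frame of press between 0.068 and 0.083 m and x of flask_sprue in the frame of press between 0.06 and 0.13 m and contact force between each of the arm, the fingers and flask below 0.3 N and linear speed of flask below 0.02 m/s and value of joint lever below 0.1 rad), for 0.2 s.
2. the lever is pulled through its full stroke (at least 1.12 of 1.2 rad) with the flask driven to within 7 mm of the plate (angle between the z axis of flask and the x axis of press, either way round below 0.1 rad and y of flask_sprue in the frame of press between -0.008 and 0.008 m and z of flask_sprue in the frame of press between 0.068 and 0.083 m and y of flask in the frame of press between -0.008 and 0.008 m and z of flask in the frame of press between 0.068 and 0.083 m and x of flask_sprue in the frame of press above 0.06 m and x of flask_sprue in the frame of press above 0.138 m and contact force between each of the arm, the fingers and flask below 0.3 N and value of joint lever above 1.12 rad), for 0.1 s.
At the end, for the whole second after the job is handed in: the flask lies at rest on its side in the cradle (axis within 8 mm of the cradle's axis line, within 0.1 rad along it), its blue end within 7 mm of the copper plate, untouched, and the lever is back up within 0.05 rad of its rest (angle between the z axis of flask and the x axis of press, either way round below 0.1 rad and y of flask_sprue in the frame of press between -0.008 and 0.008 m and z of flask_sprue in the frame of press between 0.068 and 0.083 m and y of flask in the frame of press between -0.008 and 0.008 m and z of flask in the frame of press between 0.068 and 0.083 m and x of flask_sprue in the frame of press above 0.06 m and x of flask_sprue in the frame of press above 0.138 m and contact force between each of the arm, the fingers and flask below 0.3 N and value of joint lever below 0.05 rad and linear speed of flask below 0.02 m/s).
It fails at once if the lever is let fly back (faster than 1.2 rad/s) (velocity of joint lever below -1.2 rad/s).
It fails at once if the flask is dropped or thrown (moves faster than 0.5 m/s while not held) (contact force between each of the arm, the fingers and flask below 0.3 N and linear speed of flask above 0.5 m/s).
It fails at once if the hand instead of the ram puts or holds the flask within 10 mm of the plate in the cradle (angle between the z axis of flask and the x axis of press, either way round below 0.1 rad and y of flask_sprue in the frame of press between -0.008 and 0.008 m and z of flask_sprue in the frame of press between 0.068 and 0.083 m and y of flask in the frame of press between -0.008 and 0.008 m and z of flask in the frame of press between 0.068 and 0.083 m and x of flask_sprue in the frame of press above 0.06 m and contact force between any of the arm, the fingers and flask above 0.5 N and x of flask_sprue in the frame of press above 0.135 m).
It fails at once if a bystander is moved by more than 20 mm (distance of any of flask_brown, flask_dark, jar, mallet from where it was at the start of the episode above 0.02 m).
It fails at once if a standing bystander is tipped by more than 0.3 rad (angle between any of flask_brown, flask_dark, jar's own z axis and vertical above 0.3 rad).
It also fails if it takes over 66 s, if anything falls off the work surface, if the arm or the gripper's body presses on something with over 40 N, if the wrist force passes 120 N, or if a joint passes its speed limit or range.

### The arm

A 6-joint arm with a two-finger parallel gripper is mounted at the origin on the work surface. World frame = base frame: x ahead of the robot, y to its left, z up, the work surface at z = 0. Lengths are in m, angles in degrees, forces in N, time in s.
With the tool pointing down it reaches from about 0.25 to 0.725 m from the base axis. Payload 9.7 kg.
Tool frame: the origin (TCP) lies at the very end of the fingers, on their centre line; the grasp point (between the pads) lies 19 mm behind it; z points along the fingers, y is the direction in which the jaws open and shut (so a half turn about z gives the same grasp; the last joint's range is limited). The gripper opens to 85 mm and grips with 20 to 120 N. Pads are 22 mm wide; open, the fingers measure 114 mm over their backs; the gripper's body (76 mm by 85 mm) begins 54 mm behind the grasp point. The pads swing forward as they close: fully open they stand 13 mm farther back than shut.
Start: joints at [-64.057, 4.979, 10.078, 95.1, 0, 90], TCP at [0.241, -0.495, 0.231] pointing down, gripper open.
Joint ranges: [-179.16, 179.16], [-48.56, 103.87], [-65.8, 70.77], [-126.05, 130.52], [-82.76, 87.17], [-180, 180]. Speed limits (degrees/s): [127.2, 127.2, 147.25, 180, 180, 180].

### API

Orientations are given as [roll, pitch, yaw] about the fixed x, y, z axes, in that order (R = Rz(yaw) Ry(pitch) Rx(roll)).
In Python, from workcell import bot gives the robot as it stands.
- The arm moves only by the shell command python3 -m pendant 'ROWS' [FORCE]. ROWS is JSON, a list that holds one entry, the list of rows, each a list of 7 numbers: the shift along the tool's x, y, z in cm, then the turn, a rotation vector about the tool's x, y, z in rad, then the opening in per cent of the stroke, from 0 (shut) to 100 (fully open). In form: [[[dx, dy, dz, ax, ay, az, gripper], ...]]. A call has 1 to 5 rows; each row shifts and turns the pose as measured when the row begins, along the tool's axes as they then stand; what a row does not reach is not made up. A row lasts 1/12 s, in which the tool goes at most 41.7 mm and 7.16 degrees, less where a joint would pass 70% of its speed; a pose out of reach is approached as far as the arm can. A call with a gripper value outside its range is refused whole. The fingers move at their own pace and stop on an object; FORCE is the grip in N (left out, the last holds). Time passes only in rows, so rows that do not move let the fingers close. It gives the time, the measured TCP pose, the force and the opening at its end, in the units of the state.
- bot.get_obs(): the state, without advancing time (a new reading comes with each control period).
- bot.camera(name): name is "side" or "top"; returns the picture (480x640x3 uint8, red, green, blue); there is no depth.
- bot.get_calibration(name): a dict with "intrinsics" (3x3 intrinsics, pixels), "pose" (4x4, takes a point from camera to world coordinates). Camera axes: x right, y down, z forward; pixel columns grow to the right and rows downward; lengths in m; the calibration is good to about 2 mm. A picture is of the moment at which its call begins. get_calibration takes no time and is no camera call.
- bot.job_done(): hands the job in, once; it reports no verdict.
Trained networks look in the newest picture that a camera, given by its name, has taken for a name from the list of things; names that differ only in an ending like _2 or _b are one class to them, and where a whole thing is asked for, a point or a joint stands for the part that bears it (a point fixed in the world has none). Each returns a list of dicts, best first, with "confidence" (0 to 1); they miss things now and then, are a little off and sometimes report something else, mostly with a low value. They report only what shows in the picture. A call takes as long as a camera call.
- bot.masks_of(camera, thing): "pixels" (480x640 bool, what is visible of it) and "extent" ([left, top, right, bottom] in pixels, round what is visible of it).
- bot.mark_of(camera, thing): "uv" ([column, row] in pixels: a listed point, or the origin of a listed thing).
The state is a dict: "time": time; "q": joint angles; "qd": joint speeds; "joint_efforts": joint torques, N m; "ee_pos": TCP position; "tcp_rot": TCP orientation; "wrist_force": force on the tool from outside, world axes, zero at the start; "torque": the same for the moment, N m; "opening": finger opening in m.
Only numpy, scipy, OpenCV 4.12 (cv2) and the standard library are available. Lean on these libraries where they do the work, as an engineer would, in place of code of your own. Each camera call takes 0.05 s, during which the arm holds its last target. There are 200 camera calls.

## Working session

There is one attempt and no reset: what is moved stays moved. The work goes in short steps, Python scripts to look and compute and a shell command to move; the robot and the scene stay as the last step left them, time stands still between calls to the robot, and variables do not carry over. Pictures are saved under pics/ and viewed, about 8 in all and at most 12, crops included, and the job is handed in when it is done.

```bash
mkdir -p pics; ls; cat > h.py <<'E'
import numpy as np, cv2
from scipy.spatial.transform import Rotation as R
from workcell import bot
def ray(cam,uv):
    c=bot.get_calibration(cam);K=np.array(c["intrinsics"]);T=np.array(c["pose"])
    d=T[:3,:3]@np.linalg.solve(K,[uv[0],uv[1],1.]);return T[:3,3],d/np.linalg.norm(d)
def atz(cam,uv,z):
    o,d=ray(cam,uv);return o+d*(z-o[2])/d[2]
def tri(u1,u2,c1="side",c2="top"):
    o1,d1=ray(c1,u1);o2,d2=ray(c2,u2)
    s=np.linalg.lstsq(np.c_[d1,-d2],o2-o1,rcond=None)[0]
    a,b=o1+s[0]*d1,o2+s[1]*d2;return (a+b)/2,np.linalg.norm(a-b)
def proj(cam,p):
    c=bot.get_calibration(cam);K=np.array(c["intrinsics"]);T=np.linalg.inv(np.array(c["pose"]))
    v=K@(T[:3,:3]@np.asarray(p)+T[:3,3]);return v[:2]/v[2]
def snap(cam,name):
    im=np.array(bot.camera(cam));cv2.imwrite(f"pics/{name}.png",im[:,:,::-1]);return im
E
python3 - <<'E'
from h import *
np.set_printoptions(precision=4,suppress=True)
a=snap("side","s0");b=snap("top","t0")
cv2.imwrite("pics/both0.png",cv2.resize(np.hstack([a,b])[:,:,::-1],(800,300),interpolation=cv2.INTER_AREA))
for c in("side","top"):
    print(c,np.array(bot.get_calibration(c)["pose"])[:3,3])
for n in["flask","flask_sprue","press","cradle","plate_face","ram_nose","lever_hinge","lever_bar","flask_brown","flask_dark","jar","mallet"]:
    r={}
    for c in("side","top"):
        m=bot.mark_of(c,n);r[c]=[(np.round(x["uv"],1).tolist(),round(x["confidence"],2)) for x in m[:2]]
    t=""
    if r["side"] and r["top"]: t=tri(r["side"][0][0],r["top"][0][0])
    print(n,r,t)
print(bot.get_obs())
E
```

```text
pics
side [0.1989 0.6638 0.9338]
top [ 0.382  -0.0729  1.1638]
flask {'side': [([385.5, 240.6], 0.73)], 'top': [([418.9, 302.3], 0.74)]} (array([ 0.422 , -0.2884, -0.0142]), np.float64(0.00749949803230474))
flask_sprue {'side': [([390.6, 210.6], 0.93), ([277.4, 344.0], 0.4)], 'top': []} 
press {'side': [([275.0, 344.6], 0.76)], 'top': [([219.3, 247.0], 0.92)]} (array([ 0.5402,  0.183 , -0.0028]), np.float64(0.0011129429928862762))
cradle {'side': [([265.0, 340.1], 0.57), ([318.4, 195.1], 0.25)], 'top': [([193.9, 241.3], 0.89)]} (array([0.5399, 0.2229, 0.0742]), np.float64(0.0026562428767561985))
plate_face {'side': [([240.1, 376.5], 0.63), ([262.4, 335.9], 0.45)], 'top': [([148.3, 242.0], 0.84)]} (array([0.5375, 0.3236, 0.0794]), np.float64(0.00041179604980152735))
ram_nose {'side': [([282.9, 316.9], 0.73)], 'top': [([470.8, 257.5], 0.2)]} (array([ 0.7621, -0.5298, -0.8476]), np.float64(0.3635595671417332))
lever_hinge {'side': [([296.7, 256.6], 0.84)], 'top': [([252.9, 232.1], 0.89)]} (array([0.5388, 0.0716, 0.205 ]), np.float64(0.006825850074616251))
lever_bar {'side': [([297.0, 25
[... 452 characters left out ...]
8, 306.9], 0.93)]} (array([ 0.3993,  0.0854, -0.0007]), np.float64(0.002583006280973729))
mallet {'side': [([380.3, 275.7], 0.86)], 'top': [([344.8, 315.4], 0.59)]} (array([ 0.384 , -0.1155,  0.0231]), np.float64(0.0016467825967021131))
{'time': 1.3, 'q': array([-64.058 ,   4.9788,  10.0796,  95.0984,   0.0003,  90.0016]), 'qd': array([-0.0065, -0.0887,  0.0724,  0.0537,  0.0489, -0.0545]), 'joint_efforts': array([  0.0027, -52.0109,  46.4853,   0.0021,   0.0001,  -0.    ]), 'ee_pos': array([ 0.2406, -0.4946,  0.2313]), 'tcp_rot': array([179.9975,  -0.0003,  25.9404]), 'wrist_force': array([0.0789, 0.3285, 0.0235]), 'torque': array([-0.0116,  0.0194, -0.0311]), 'opening': 0.0853264656740448}
```

```bash
python3 -c "
import cv2,numpy as np
a=cv2.imread('pics/s0.png');b=cv2.imread('pics/t0.png')
cv2.imwrite('pics/a.png',np.vstack([cv2.resize(a[130:430,180:480],(600,600))[:,:]]))
cv2.imwrite('pics/b.png',b[130:430,90:600])"
```

```text
(no output)
```

View pics/a.png

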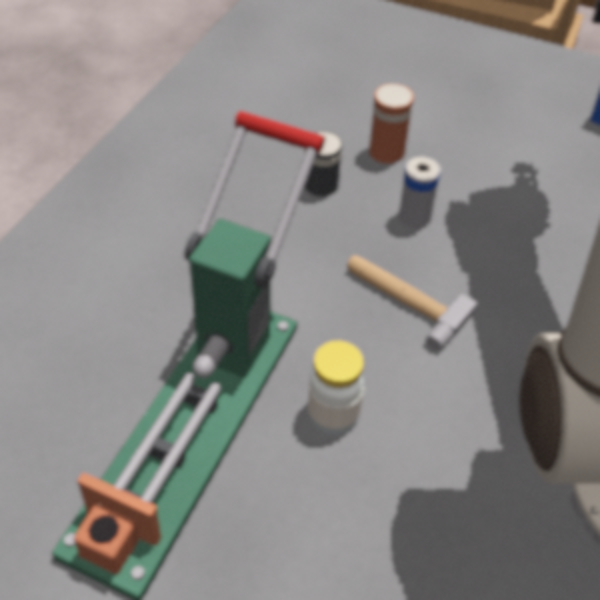

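View pics/b.png

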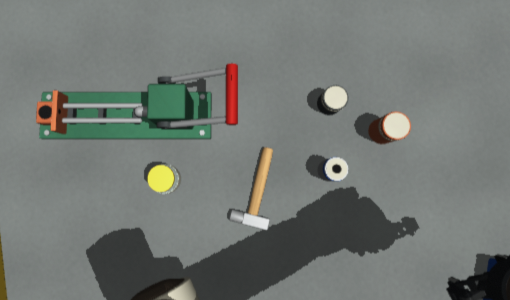

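The side view shows the press at lower left, with the lever bar at full-image (320,195) and the copper plate at (240,385). The blue-banded flask top is at about (391,213). In the top view the flask top is at about (426,299), the press runs left towards +y, and the red bar is at (322,224). Next I'll fit the press pose and the flask position.

```bash
python3 - <<'E'
from h import *
from scipy.optimize import least_squares
np.set_printoptions(precision=4,suppress=True)
t=cv2.imread('pics/t0.png');s=cv2.imread('pics/s0.png')
ht,hs=[cv2.cvtColor(i,cv2.COLOR_BGR2HSV) for i in(t,s)]
g=cv2.inRange(ht,(60,80,40),(95,255,255)); red=lambda h:cv2.inRange(h,(0,200,120),(4,255,255))|cv2.inRange(h,(174,180,120),(180,255,255))
cols=range(160,232,3); E=[[],[]]
for c in cols:
    r=np.where(g[190:300,c])[0]+190
    E[0].append(atz('top',(c,r.min()-.5),.02)); E[1].append(atz('top',(c,r.max()+.5),.02))
for e in E:
    e=np.array(e); k,b=np.polyfit(e[:,1],e[:,0],1); print('edge x=',b,'+y*',k,'resid',np.std(e[:,0]-b-k*e[:,1]))
for nm,h,c in(('t',ht,'top'),('s',hs,'side')):
    m=red(h); n,l,st,ce=cv2.connectedComponentsWithStats(m); i=1+np.argmax(st[1:,4]); print(nm,'red',st[i],ce[i],atz(c,ce[i],.282))
# marks fit (top)
M={(0,0,0):(219.3,247),(.04,0,.076):(193.9,241.3),(.145,0,.076):(148.3,242),(-.11,0,.19):(252.9,232.1),(-.241,0,.282):(321.1,223.7)}
def pr(p,P): 
    c,s_=np.cos(p[2]),np.sin(p[2]);return np.array([p[0]+c*P[0]-s_*P[1],p[1]+s_*P[0]+c*P[1],P[2]])
f=lambda p:np.concatenate([proj('top',pr(p,P))-u for P,u in M.items()])
r=least_squares(f,[.54,.18,1.57],loss='soft_l1');print('press',r.x,np.degrees(r.x[2]),r.fun.round(1))
print('flask',atz('top',(426,299),.1),atz('side',(391,213.5),.1),tri((391,213.5),(426,299)))
for n,u,z in(('brown',(486,257),.115),('dark',(425,228),.085),('jar',(251,308),.11),('mal head',(340,348),.02),('mal hend',(358,352),.02),('mal tail',(356,280),.02)):print(n,atz('top',u,z))
for n in('flask','flask_sprue'):
    for c in('top','side'): 
        m=bot.masks_of(c,'flask'); print(c,[(x['extent'],x['confidence']) for x in m[:2]])
    break
E
```

```text
edge x= 0.6007428725516462 +y* -0.02255175108701851 resid 0.0010587738423478198
edge x= 0.48942848368364633 +y* -0.016848678793450686 resid 4.2043002255931745e-17
t red [317 194  10  60 577] [321.6118 224.2894] [ 0.5454 -0.0625  0.282 ]
s red [315 196   1   1   1] [315. 196.] [ 0.5526 -0.0558  0.282 ]
press [0.5411 0.1817 1.5936] 91.30901123856444 [ 0.3 -0.8  0.5  0.3 -0.8 -0.   1.6  0.5 -1.3 -0.1]
flask [ 0.4221 -0.2833  0.1   ] [ 0.4219 -0.2841  0.1   ] (array([ 0.4218, -0.2832,  0.1007]), np.float64(0.0003791019314263169))
brown [ 0.5115 -0.4072  0.115 ]
dark [ 0.5769 -0.2865  0.085 ]
jar [0.3962 0.0849 0.11  ]
mal head [ 0.3123 -0.1054  0.02  ]
mal hend [ 0.3044 -0.1458  0.02  ]
mal tail [ 0.4654 -0.1403  0.02  ]
top [([408.6, 289.5, 439.8, 311.1], 0.7)]
side [([378.3, 208.8, 399.7, 239.4], 0.95)]
```

```bash
cat >> h.py <<'E'
from scipy.linalg import logm,expm
def tool(z,x): # rotation from tool z and approximate x
    z=np.array(z,float)/np.linalg.norm(z);x=np.array(x,float);x=x-z*(x@z);x/=np.linalg.norm(x);return np.c_[x,np.cross(z,x),z]
def plan(p,Rt,start=None):
    """equal rows of a screw motion from where the tool is (or start) to p,Rt"""
    if start is None:
        o=bot.get_obs();p0,R0=np.array(o["ee_pos"]),R.from_euler("xyz",o["tcp_rot"],degrees=True).as_matrix()
    else:p0,R0=start
    A=np.eye(4);A[:3,:3]=R0;A[:3,3]=p0;B=np.eye(4);B[:3,:3]=Rt;B[:3,3]=p
    L=np.real(logm(np.linalg.inv(A)@B));w=np.linalg.norm([L[2,1],L[0,2],L[1,0]]);d=np.linalg.norm(p-p0)
    n=int(np.ceil(max(w/.115,d/.035,np.linalg.norm(L[:3,3])/.035,1)))
    E=expm(L/n);print("n",n,"row",np.r_[E[:3,3]*100,R.from_matrix(E[:3,:3]).as_rotvec()].round(3).tolist(),"mid",(A@expm(L/2))[:3,3].round(3))
az=np.radians(-33.9);I=np.radians(25)
zg=np.array([np.cos(I)*np.cos(az),np.cos(I)*np.sin(az),-np.sin(I)])
def st():
    o=bot.get_obs();print(round(o["time"],2),*[np.round(o[k],3) for k in("q","ee_pos","tcp_rot","wrist_force","opening")])
E
python3 -m pendant '[[[0,0,-2,0,0,0.1,100]]]'; python3 - <<'E'
from h import *
st()
pg=np.array([.422,-.284,.055])+.024*zg-.10*zg;print(pg)
for s in(1,-1):plan(pg,tool(zg,[0,0,s]))
E
```

```text
time: 1.48
ee_pos: [0.2402, -0.4937, 0.2481]
tcp_rot: [-179.7, 0.0, 20.3]
wrist_force: [-0.7, 0.7, -1.3]
opening: 0.0854
1.48 [-64.057   5.575  12.595  97.325  -0.     95.651] [ 0.24  -0.494  0.248] [-1.79697e+02  3.00000e-02  2.02920e+01] [-0.736  0.744 -1.279] 0.085
[ 0.36482926 -0.24558286  0.08711899]
n 13 row [0.211, -2.264, 1.393, -0.041, 0.081, 0.064] mid [ 0.251 -0.353  0.153]
n 21 row [1.814, 0.051, -0.083, -0.058, -0.03, -0.091] mid [ 0.374 -0.372  0.218]
```

```bash
python3 - <<'E'
from h import *
pg=np.array([.422,-.284,.055])+.024*zg-.10*zg
Rv=tool([0,0,-1],[-np.cos(az),-np.sin(az),0]);v=np.array([.29,-.26,.23])
plan(v,Rv);plan(pg,tool(zg,[0,0,-1]),(v,Rv))
E
```

```text
n 20 row [1.472, 0.054, 0.091, -0.0, -0.0, -0.11] mid [ 0.337 -0.392  0.239]
n 10 row [0.239, 0.537, 1.594, -0.0, -0.113, -0.0] mid [ 0.31  -0.241  0.151]
```

```bash
r='x'; for i in 1 2 3 4; do python3 -m pendant '[[[1.47,0.05,0.09,0,0,-0.11,100],[1.47,0.05,0.09,0,0,-0.11,100],[1.47,0.05,0.09,0,0,-0.11,100],[1.47,0.05,0.09,0,0,-0.11,100],[1.47,0.05,0.09,0,0,-0.11,100]]]' >/dev/null; done
python3 - <<'E'
from h import *
st()
pg=np.array([.422,-.284,.055])+.024*zg-.10*zg
plan(pg,tool(zg,[0,0,-1]))
E
```

```text
3.15 [-4.1950e+01 -1.7781e+01 -1.0554e+01  9.7233e+01  3.0000e-02 -1.3658e+01] [ 0.284 -0.255  0.232] [1.79969e+02 1.00000e-03 1.51708e+02] [0.284 0.957 0.233] 0.085
n 10 row [0.15, 0.523, 1.66, 0.006, -0.113, 0.009] mid [ 0.306 -0.239  0.15 ]
```

```bash
for i in 1 2; do python3 -m pendant '[[[0.15,0.52,1.66,0.006,-0.113,0.009,100],[0.15,0.52,1.66,0.006,-0.113,0.009,100],[0.15,0.52,1.66,0.006,-0.113,0.009,100],[0.15,0.52,1.66,0.006,-0.113,0.009,100],[0.15,0.52,1.66,0.006,-0.113,0.009,100]]]' >/dev/null; done
python3 - <<'E'
from h import *
st()
pg=np.array([.422,-.284,.055])+.024*zg
plan(pg,tool(zg,[0,0,-1]))
plan(pg-.1*zg,tool(zg,[0,0,-1]))
E
```

```text
3.98 [-38.506 -48.564 -65.383  14.555   5.48   -2.194] [ 0.453 -0.326  0.1  ] [178.121  58.767 145.709] [ 4.411  0.064 11.791] 0.085
n 2 row [3.064, 0.852, 0.179, 0.013, -0.054, -0.003] mid [ 0.446 -0.311  0.073]
n 4 row [1.703, 0.469, -2.428, 0.007, -0.027, -0.001] mid [ 0.409 -0.286  0.095]
```

```bash
python3 - <<'E'
from h import *
a=snap("side","s1")
print(bot.mark_of("side","flask_sprue")[:2]);st()
cv2.imwrite("pics/c.png",cv2.resize(a[130:330,300:480,::-1],(540,600)))
E
```

```text
[{'uv': [386.5, 205.4], 'confidence': 0.56}, {'uv': [339.8, 222.5], 'confidence': 0.54}]
4.08 [-38.437 -48.565 -65.448  14.495   5.408  -2.216] [ 0.453 -0.325  0.099] [178.23   58.761 145.82 ] [ 1.773  3.736 21.944] 0.085
```

View pics/c.png

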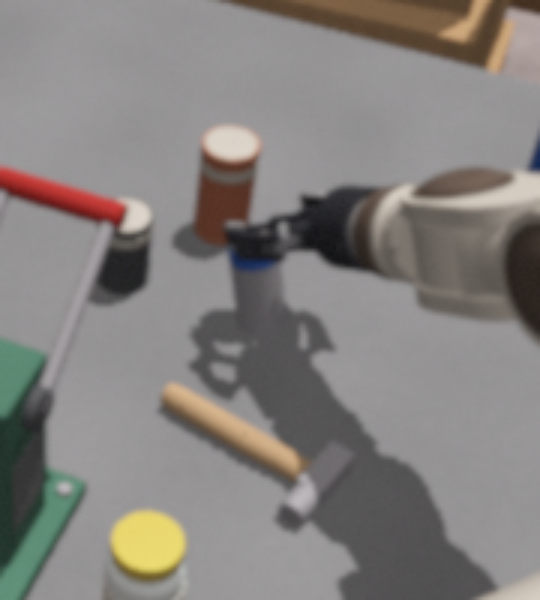

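The flask is still standing, but the radial low-angle approach drove joints 2 and 3 to their limits, and the hand is resting on the flask top with about 22 N. I'll lift off straight up, then approach tangentially using joint 5.

```bash
python3 - <<'E'
from h import *
o=bot.get_obs();p=np.array(o["ee_pos"]);R0=R.from_euler("xyz",o["tcp_rot"],degrees=True).as_matrix()
print(R0.round(2)); plan(p+[0,0,.09],R0)
a2=np.radians(30);d=np.array([np.cos(a2),np.sin(a2),0]);I2=np.radians(20)
z2=d*np.cos(I2)-[0,0,np.sin(I2)]
p1=p+[0,0,.09]
v=np.array([.25,-.43,.24]);Rv=tool([0,0,-1],d)
plan(v,Rv,(p1,R0))
pg=np.array([.422,-.284,.055])+.024*z2
plan(pg-.09*z2,tool(z2,[0,0,1]),(v,Rv))
E
```

```text
[[-0.43  0.54  0.72]
 [ 0.29  0.84 -0.45]
 [-0.86  0.02 -0.52]]
n 3 row [-2.565, 0.048, -1.555, -0.0, -0.0, 0.0] mid [ 0.453 -0.325  0.144]
n 20 row [-0.783, -1.071, -0.118, 0.052, 0.031, 0.091] mid [ 0.378 -0.421  0.232]
n 11 row [0.486, -0.368, 2.152, -0.0, 0.111, 0.0] mid [ 0.287 -0.385  0.134]
```

```bash
python3 -m pendant '[[[-0.85,0.02,-0.5,0,0,0,100],[-0.85,0.02,-0.5,0,0,0,100],[-1.7,0.03,-1.0,0,0,0,100],[-2.5,0.05,-1.55,0,0,0,100],[-2.5,0.05,-1.55,0,0,0,100]]]'
python3 - <<'E'
from h import *
st()
a2=np.radians(30);d=np.array([np.cos(a2),np.sin(a2),0])
plan(np.array([.25,-.43,.24]),tool([0,0,-1],d))
E
```

```text
time: 4.5
ee_pos: [0.4611, -0.331, 0.192]
tcp_rot: [178.1, 57.9, 145.8]
wrist_force: [1.3, 0.3, 0.1]
opening: 0.0851
4.5 [-38.426 -48.501 -54.448  26.332   5.501  -2.27 ] [ 0.461 -0.331  0.192] [178.096  57.868 145.824] [1.332 0.251 0.076] 0.085
n 20 row [-0.746, -1.124, -0.137, 0.051, 0.03, 0.092] mid [ 0.381 -0.426  0.233]
```

```bash
for i in 1 2 3 4; do python3 -m pendant '[[[-0.75,-1.12,-0.14,0.051,0.03,0.092,100],[-0.75,-1.12,-0.14,0.051,0.03,0.092,100],[-0.75,-1.12,-0.14,0.051,0.03,0.092,100],[-0.75,-1.12,-0.14,0.051,0.03,0.092,100],[-0.75,-1.12,-0.14,0.051,0.03,0.092,100]]]' | grep ee_pos; done
python3 - <<'E'
from h import *
st(); s=snap("side","s2"); t=snap("top","t2")
for c in("side","top"):
    print([(x['uv'],x['confidence']) for x in bot.mark_of(c,"flask_sprue")[:2]],[(x['extent'],x['confidence']) for x in bot.masks_of(c,"flask")[:2]])
cv2.imwrite("pics/d.png",np.hstack([cv2.resize(s[160:310,310:460],(400,400)),cv2.resize(t[190:340,360:510],(400,400))])[:,:,::-1])
a2=np.radians(30);d=np.array([np.cos(a2),np.sin(a2),0]);I2=np.radians(20)
z2=d*np.cos(I2)-[0,0,np.sin(I2)]
pg=np.array([.422,-.284,.055])+.024*z2
plan(pg-.09*z2,tool(z2,[0,0,1]))
E
```

```text
ee_pos: [0.4299, -0.3866, 0.2312]
ee_pos: [0.374, -0.4277, 0.2484]
ee_pos: [0.3041, -0.4413, 0.256]
ee_pos: [0.2353, -0.4226, 0.2635]
6.17 [-61.841  -1.076   7.421 100.676   1.61   93.315] [ 0.235 -0.423  0.264] [-177.731   -1.48    24.784] [-0.231  0.072 -0.01 ] 0.086
[([391.9, 210.1], 0.73)] [([378.1, 208.2, 401.1, 242.8], 0.95), ([351.8, 259.3, 417.2, 300.9], 0.66)]
[([422.8, 297.1], 0.64), ([223.1, 245.6], 0.23)] [([403.3, 289.2, 438.0, 308.4], 0.95), ([246.1, 193.5, 329.8, 259.6], 0.23)]
n 11 row [0.389, -0.246, 2.382, 0.002, 0.109, -0.008] mid [ 0.277 -0.382  0.145]
```

View pics/d.png

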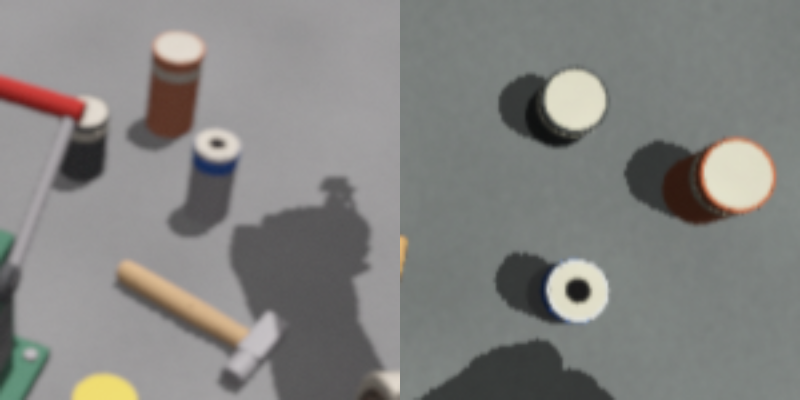

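The flask is upright and has not moved: its top centre is at (426,299) in the top view. I'll go to the tangential pre-grasp.

```bash
for i in 1 2; do python3 -m pendant '[[[0.39,-0.25,2.38,0.002,0.109,-0.008,100],[0.39,-0.25,2.38,0.002,0.109,-0.008,100],[0.39,-0.25,2.38,0.002,0.109,-0.008,100],[0.39,-0.25,2.38,0.002,0.109,-0.008,100],[0.39,-0.25,2.38,0.002,0.109,-0.008,100]]]' | grep -E "ee_pos|wrist"; done
cat >>h.py <<'E'
a2=np.radians(30);d2=np.array([np.cos(a2),np.sin(a2),0]);I2=np.radians(20)
z2=d2*np.cos(I2)-[0,0,np.sin(I2)];pg2=np.array([.422,-.284,.055])+.024*z2;Rg=tool(z2,[0,0,1])
E
python3 - <<'E'
from h import *
st(); plan(pg2-.09*z2,Rg);plan(pg2-.05*z2,Rg)
E
```

```text
ee_pos: [0.2787, -0.3871, 0.1595]
wrist_force: [0.6, 0.3, -0.8]
ee_pos: [0.3617, -0.3249, 0.0922]
wrist_force: [1.0, -0.4, 0.2]
7.3 [-73.34   10.352 -20.603  85.869  62.761  57.781] [ 0.362 -0.325  0.092] [174.232 -65.761  36.059] [ 0.986 -0.385  0.208] 0.085
n 1 row [-0.875, -0.575, 1.565, 0.003, 0.072, 0.043] mid [ 0.365 -0.32   0.085]
n 2 row [-0.347, -0.285, 2.772, 0.001, 0.036, 0.022] mid [ 0.381 -0.311  0.078]
```

```bash
python3 -m pendant '[[[-0.45,-0.3,0.7,0.001,0.036,0.021,100],[-0.45,-0.3,0.7,0.001,0.036,0.021,100],[0,0,0,0,0,0,100]]]' | grep -E "ee_pos|wrist"
python3 - <<'E'
from h import *
st();plan(pg2,Rg)
E
```

```text
ee_pos: [0.3688, -0.3085, 0.0728]
wrist_force: [0.5, 0.2, -1.0]
7.55 [-72.859  14.492 -21.857  86.827  66.592  54.719] [ 0.369 -0.308  0.073] [-179.473  -70.578   29.91 ] [ 0.524  0.211 -1.017] 0.085
n 3 row [0.089, 0.195, 2.827, -0.003, -0.003, -0.0] mid [ 0.405 -0.29   0.06 ]
```

```bash
python3 -m pendant '[[[0.1,0.3,1.0,0,0,0,100],[0.05,0.25,1.7,0,0,0,100],[0.05,0.03,1.9,0,0,0,100],[0.05,0,1.9,0,0,0,100],[0.05,0,1.9,0,0,0,100]]]' 60| grep -E "ee_pos|wrist"
python3 - <<'E'
from h import *
st();plan(pg2,Rg)
E
python3 -m pendant '[[[0,0,0,0,0,0,60],[0,0,0,0,0,0,40],[0,0,0,0,0,0,40],[0,0,0,0,0,0,40],[0,0,0,0,0,0,40]]]' 60
```

```text
ee_pos: [0.4441, -0.2735, 0.049]
wrist_force: [0.1, 0.4, 0.4]
7.97 [-62.512   6.788 -30.901  60.56   69.94   80.747] [ 0.444 -0.273  0.049] [178.672 -70.151  31.899] [0.111 0.351 0.373] 0.085
n 1 row [-0.266, -0.193, -0.096, -0.008, -0.003, 0.011] mid [ 0.443 -0.273  0.048]
time: 8.38
ee_pos: [0.4456, -0.2715, 0.0517]
tcp_rot: [176.8, -69.7, 34.1]
wrist_force: [0.0, 1.3, -4.1]
opening: 0.0487
```

```bash
python3 -m pendant '[[[0,0,0,0,0,0,20],[0.9,0,-0.3,0,0,0,20],[1.9,0,-0.7,0,0,0,20],[2.8,0,-1,0,0,0,20],[2.8,0,-1,0,0,0,20]]]' 60
python3 - <<'E'
from h import *
st()
E
```

```text
time: 8.8
ee_pos: [0.4423, -0.2685, 0.1361]
tcp_rot: [179.5, -69.4, 31.4]
wrist_force: [0.4, -1.0, -5.0]
opening: 0.0491
8.8 [-62.26   -0.098 -26.837  71.545  69.218  80.958] [ 0.442 -0.268  0.136] [179.493 -69.444  31.411] [ 0.397 -0.985 -4.974] 0.049
```

```bash
cat >>h.py <<'E'
Rc=R.from_euler("xyz",[176.8,-69.7,34.1],degrees=True).as_matrix();pc=np.array([.4456,-.2715,.0517])
at=Rc.T@[0,0,1.];at[1]=0;at/=np.linalg.norm(at)
ft=Rc.T@(np.array([.422,-.284,0])-pc);ft[1]=0   # flask origin in tool frame
P0=np.array([.5413,.182]);psi=np.radians(91.2)
def press(x,y,z):return np.array([P0[0]+np.cos(psi)*x-np.sin(psi)*y,P0[1]+np.sin(psi)*x+np.cos(psi)*y,z])
def Rfor(dir_): # tool rotation with flask axis along level dir_, jaws level
    dir_=np.array(dir_,float);yw=np.cross([0,0,-1],dir_) # tool down: x along dir, z down -> y=z cross x
    B=np.c_[dir_,yw,[0,0,-1.]];A=np.c_[at,[0,1,0],np.cross(at,[0,1,0])];return B@A.T
pd=np.array([np.cos(psi),np.sin(psi),0])
def tcp_for(o,Rt):return np.array(o)-Rt@ft
E
python3 - <<'E'
from h import *
print("at",at.round(3),"ft",ft.round(4))
dv=np.array([np.cos(np.radians(45)),np.sin(np.radians(45)),0]);R0=Rfor(dv);R1=Rfor(pd)
W=[(np.array([.38,-.2,.32]),R0),(np.array([.41,.17,.30]),R1),(tcp_for(press(-.008,0,.166),R1),R1),(tcp_for(press(-.008,0,.0785),R1),R1)]
print(R1.round(2));s=None
for w in W:
    print(w[0].round(3));plan(*w,s);s=w
E
```

```text
at [ 0.938  0.    -0.346] ft [-0.0577  0.     -0.0071]
[[-0.02  1.    0.01]
 [ 0.94  0.02 -0.35]
 [-0.35  0.   -0.94]]
[ 0.38 -0.2   0.32]
n 14 row [0.637, -0.566, -1.339, 0.008, -0.111, -0.018] mid [ 0.383 -0.256  0.227]
[0.41 0.17 0.3 ]
n 11 row [3.131, -1.15, -0.963, -0.025, 0.0, -0.069] mid [ 0.433 -0.018  0.31 ]
[0.54  0.226 0.139]
n 7 row [1.504, 1.879, 1.891, 0.0, -0.0, 0.0] mid [0.475 0.198 0.22 ]
[0.54  0.226 0.052]
n 3 row [1.011, 0.0, 2.736, 0.0, -0.0, 0.0] mid [0.54  0.226 0.096]
```

```bash
python3 - <<'E'
from h import *
dv=np.array([np.cos(np.radians(45)),np.sin(np.radians(45)),0]);plan(np.array([.35,-.2,.34]),Rfor(dv))
E
```

```text
n 14 row [0.546, -0.686, -1.571, 0.008, -0.111, -0.018] mid [ 0.365 -0.258  0.232]
```

```bash
for i in 1 2 3; do python3 -m pendant '[[[0.55,-0.69,-1.57,0.008,-0.111,-0.018,20],[0.55,-0.69,-1.57,0.008,-0.111,-0.018,20],[0.55,-0.69,-1.57,0.008,-0.111,-0.018,20],[0.55,-0.69,-1.57,0.008,-0.111,-0.018,20],[0.55,-0.69,-1.57,0.008,-0.111,-0.018,20]]]' 60| grep -E "ee_pos|rot|opening"; done
python3 - <<'E'
from h import *
st();R1=Rfor(pd);dm=np.array([np.cos(np.radians(68)),np.sin(np.radians(68)),0]);Rm=Rfor(dm);m=(np.array([.37,-.02,.34]),Rm)
plan(*m);plan(np.array([.41,.17,.32]),R1,m);plan(np.array([.41,.17,.32]),R1)
E
```

```text
ee_pos: [0.3738, -0.266, 0.2042]
tcp_rot: [176.8, -36.2, 37.4]
opening: 0.0491
ee_pos: [0.3388, -0.2394, 0.2946]
tcp_rot: [177.4, -2.6, 40.9]
opening: 0.0488
ee_pos: [0.3407, -0.1823, 0.3771]
tcp_rot: [-179.9, 30.4, 45.2]
opening: 0.0491
10.05 [-10.273   0.986  17.234 124.661 -24.599 128.562] [ 0.341 -0.182  0.377] [-179.949   30.379   45.226] [ 0.709  0.482 -6.932] 0.049
n 5 row [3.023, -1.418, -0.658, -0.034, 0.035, -0.072] mid [ 0.363 -0.103  0.355]
n 6 row [3.171, -0.025, -0.816, -0.023, 0.0, -0.063] mid [0.4   0.073 0.33 ]
n 11 row [3.178, -0.728, -0.948, -0.031, 0.015, -0.066] mid [ 0.411 -0.014  0.34 ]
```

```bash
for i in 1 2; do python3 -m pendant '[[[3.18,-0.73,-0.95,-0.031,0.015,-0.066,20],[3.18,-0.73,-0.95,-0.031,0.015,-0.066,20],[3.18,-0.73,-0.95,-0.031,0.015,-0.066,20],[3.18,-0.73,-0.95,-0.031,0.015,-0.066,20],[3.18,-0.73,-0.95,-0.031,0.015,-0.066,20]]]' 60| grep -E "ee_pos|rot|opening"; done
python3 - <<'E'
from h import *
st();R1=Rfor(pd)
a=(tcp_for(press(-.008,0,.186),R1),R1);plan(*a);print(a[0])
E
```

```text
ee_pos: [0.4097, -0.0229, 0.3403]
tcp_rot: [-177.8, 25.9, 67.6]
opening: 0.0487
ee_pos: [0.4144, 0.1539, 0.3189]
tcp_rot: [-178.1, 20.4, 89.0]
opening: 0.0487
10.88 [ 30.73    3.817  16.311 115.187 -16.184 123.85 ] [0.414 0.154 0.319] [-178.104   20.378   89.033] [ 0.434 -0.469 -6.315] 0.049
n 7 row [1.754, 1.833, 1.746, -0.007, 0.0, -0.005] mid [0.477 0.189 0.239]
[0.54038562 0.22565195 0.15933539]
```

```bash
python3 -m pendant '[[[1.75,1.83,1.75,-0.007,0,-0.005,20],[1.75,1.83,1.75,-0.007,0,-0.005,20],[1.75,1.83,1.75,-0.007,0,-0.005,20],[1.75,1.83,1.75,-0.007,0,-0.005,20],[1.75,1.83,1.75,-0.007,0,-0.005,20]]]' 60 >/dev/null;  python3 -m pendant '[[[1.75,1.83,1.75,-0.007,0,-0.005,20],[1.75,1.83,1.75,-0.007,0,-0.005,20],[0,0,0,0,0,0,20]]]' 60 >/dev/null
python3 - <<'E'
from h import *
np.set_printoptions(precision=4,suppress=True)
st();R1=Rfor(pd)
o=bot.get_obs();Rn=R.from_euler("xyz",o["tcp_rot"],degrees=True).as_matrix();p=np.array(o["ee_pos"])
fo=p+Rn@ft;fs=fo+Rn@at*.1;print("pred flask",fo,fs)
s=snap("side","s3");t=snap("top","t3")
for c in("side","top"):
    for n in("flask","flask_sprue"): print(c,n,[(np.round(x['uv'],1),x['confidence']) for x in bot.mark_of(c,n)[:2]],"pred",proj(c,fo if n=="flask" else fs))
    for P in(press(-.03,0,.05),press(.145,0,.05)):print(c,"axis",proj(c,P))
plan(tcp_for(press(-.008,0,.166),R1),R1)
cv2.imwrite("pics/e.png",np.hstack([cv2.resize(s[260:420,200:340],(525,600)),cv2.resize(t[180:310,130:260],(600,600))[:,:275]])[:,:,::-1])
cv2.imwrite("pics/f.png",np.vstack([cv2.resize(s[270:420,200:350],(600,600))])[:,:,::-1])
cv2.imwrite("pics/g.png",cv2.resize(t[190:300,130:290],(800,550))[:,:,::-1])
E
```

```text
11.55 [ 31.823  19.155  16.088  97.095 -16.724 121.33 ] [0.54  0.238 0.154] [-179.792   19.493   92.026] [-0.133  0.563 -7.5  ] 0.049
pred flask [0.5415 0.1864 0.1804] [0.5381 0.2863 0.1818]
side flask [(array([270.7, 300.1]), 0.85)] pred [268.8997 298.9123]
side flask_sprue [(array([248.1, 333.9]), 0.65)] pred [244.4903 335.2578]
side axis [279.8535 322.1854]
side axis [240.589  384.4885]
top flask [(array([197.6, 233.4]), 0.93), (array([344.8, 317.2]), 0.56)] pred [198.3397 233.5818]
top flask_sprue [(array([148.8, 231.1]), 0.6)] pred [148.7618 234.396 ]
top axis [227.946  243.0487]
top axis [151.4021 243.45  ]
n 1 row [-0.371, 0.085, 2.555, 0.009, -0.016, 0.011] mid [0.54  0.232 0.151]
```

View pics/f.png

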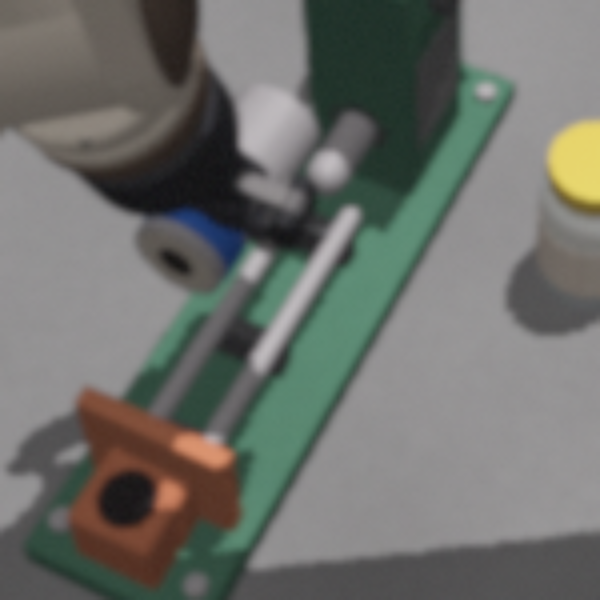

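View pics/g.png

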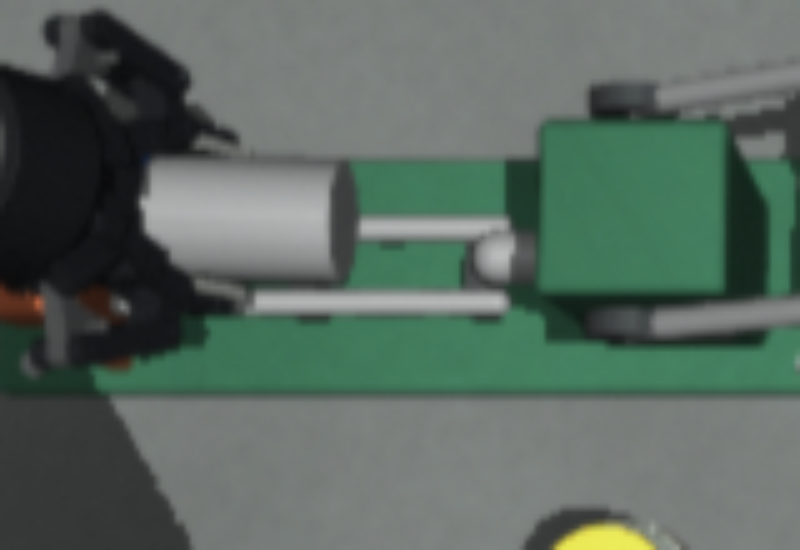

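Prediction and picture agree on the flask to about 1 mm: blue end at (243,334) in the side view and plain end at (198,234) in the top view. The rod ends suggest the press's position along its axis may be off by a few mm, so I'll check it on the first top picture.

```bash
python3 - <<'E'
from h import *
np.set_printoptions(precision=4,suppress=True)
t=cv2.imread('pics/t0.png');h=cv2.cvtColor(t,cv2.COLOR_BGR2HSV)
g=cv2.inRange(h,(60,80,85),(95,255,255));cop=cv2.inRange(h,(5,130,90),(16,255,255))
r=lambda u,z:((atz('top',u,z)[:2]-P0)@pd[:2]*1000).round(1)
# housing top block: gray profile along row 231
for row in(225,230,236):print(row,"V",h[row,224:280,2].tolist())
ys,xs=np.where(cop[210:280,120:180]);print("copper cols",np.bincount(xs+120)[120:].tolist())
for row in(228,242,258):print(row,h[row,126:160,2].tolist(),h[row,126:160,0].tolist())
for n,P in dict(hF=press(-.075,0,.21),hB=press(-.15,0,.21),pf=press(.145,0,.092),pb=press(.157,0,.092),bf=press(.21,0,.02),bb=press(-.19,0,.02),bar=press(-.241,0,.282),rod=press(-.03,.017,.05),nose=press(-.023,0,.076)).items():print(n,proj('top',P))
for row in(226,240,256):
    c=np.where(g[row])[0];print("green cols",row,c.min(),c.max())
E
```

```text
225 V [124, 125, 125, 125, 124, 125, 118, 68, 58, 58, 59, 58, 56, 51, 90, 116, 119, 118, 118, 119, 119, 120, 119, 120, 120, 119, 119, 119, 121, 122, 122, 122, 123, 123, 124, 124, 124, 124, 124, 125, 124, 124, 125, 126, 127, 126, 127, 127, 127, 125, 105, 62, 42, 40, 39, 42]
230 V [125, 126, 126, 126, 126, 126, 120, 67, 57, 59, 59, 59, 59, 60, 95, 119, 119, 117, 118, 119, 120, 120, 119, 119, 119, 121, 122, 121, 121, 120, 121, 122, 123, 123, 124, 124, 124, 124, 124, 124, 125, 126, 127, 126, 127, 126, 127, 128, 128, 125, 106, 59, 42, 40, 40, 39]
236 V [170, 168, 153, 156, 133, 129, 139, 126, 98, 68, 64, 64, 63, 66, 101, 118, 120, 120, 121, 121, 120, 119, 120, 120, 121, 122, 122, 121, 122, 122, 123, 123, 122, 122, 122, 122, 124, 124, 124, 124, 126, 126, 126, 126, 126, 127, 126, 126, 127, 124, 107, 55, 41, 40, 40, 39]
copper cols [0, 0, 0, 0, 0, 0, 1, 20, 21, 15, 13, 11, 11, 10, 9, 9, 9, 10, 10, 12, 15, 28, 34, 40, 40, 40, 39, 22, 2]
228 [133, 133, 134, 134, 132, 110, 120, 119, 118, 121, 141, 162, 179, 170, 146, 87, 149, 207, 217, 223, 217, 135, 83, 78, 77, 77, 77, 77, 76, 76, 75, 73, 95, 
[... 267 characters left out ...]
5, 71, 76, 78] [9, 9, 8, 9, 0, 0, 15, 0, 30, 0, 165, 0, 0, 0, 7, 9, 10, 10, 10, 10, 9, 9, 8, 7, 9, 9, 9, 9, 9, 9, 9, 19, 90, 96]
258 [136, 135, 133, 112, 118, 122, 121, 121, 122, 121, 121, 119, 118, 117, 106, 218, 224, 227, 229, 193, 99, 80, 79, 79, 78, 79, 79, 80, 78, 77, 73, 111, 115, 114] [75, 75, 75, 73, 74, 74, 74, 74, 74, 74, 74, 74, 74, 73, 27, 11, 10, 10, 10, 9, 10, 9, 9, 9, 9, 9, 9, 9, 9, 10, 23, 73, 73, 74]
hF [234.9813 231.0164]
hB [273.3652 230.7945]
pf [144.7755 240.6859]
pb [139.3492 240.715 ]
bf [128.263  245.4461]
bb [299.0984 244.5648]
bar [319.6496 223.7236]
rod [227.7581 250.4791]
nose [222.5242 241.3634]
green cols 226 132 300
green cols 240 167 300
green cols 256 130 300
```

```bash
sed -i 's/^P0=.*/P0=np.array([.5413,.1776])/' h.py; python3 - <<'E'
from h import *
R1=Rfor(pd);a=(tcp_for(press(-.008,0,.110),R1),R1);b=(tcp_for(press(-.008,0,.079),R1),R1);print(a[0],b[0]);plan(*a);plan(*b,a)
E
```

```text
Traceback (most recent call last):
  File "h.py", line 44, in <module>
    pd=np.array([np.cos(psi),np.sin(psi),0])
                        ^^^
NameError: name 'psi' is not defined
```

```bash
sed -i 's/^P0=.*/P0=np.array([.5413,.1776]);psi=np.radians(91.2)/' h.py; python3 - <<'E'
from h import *
R1=Rfor(pd);a=(tcp_for(press(-.008,0,.110),R1),R1);b=(tcp_for(press(-.008,0,.079),R1),R1);print(a[0],b[0]);plan(*a);plan(*b,a)
E
```

```text
[0.54038562 0.22125195 0.08333539] [0.54038562 0.22125195 0.05233539]
n 3 row [0.371, 0.021, 2.66, 0.003, -0.005, 0.004] mid [0.54  0.23  0.123]
n 1 row [1.074, 0.0, 2.908, -0.0, -0.0, 0.0] mid [0.54  0.221 0.068]
```

```bash
python3 -m pendant '[[[0.37,0.02,2.66,0.003,-0.005,0.004,20],[0.37,0.02,2.66,0.003,-0.005,0.004,20],[0.37,0.02,2.66,0.003,-0.005,0.004,20],[0,0,0,0,0,0,20]]]' 60 
python3 - <<'E'
from h import *
st()
o=bot.get_obs();Rn=R.from_euler("xyz",o["tcp_rot"],degrees=True).as_matrix();p=np.array(o["ee_pos"]);fo=p+Rn@ft;print("pred flask",fo,fo+Rn@at*.1)
R1=Rfor(pd);plan(tcp_for(press(-.008,0,.08),R1),R1)
E
```

```text
time: 12.18
ee_pos: [0.5416, 0.2217, 0.0887]
tcp_rot: [179.4, 19.8, 90.9]
wrist_force: [-1.0, -0.1, -7.6]
opening: 0.0489
12.18 [ 30.653  18.275   7.684  89.001 -17.434 121.147] [0.542 0.222 0.089] [179.379  19.817  90.871] [-1.045 -0.082 -7.628] 0.049
pred flask [0.54232644 0.16986026 0.11490835] [0.54043033 0.26983916 0.11569851]
n 2 row [0.581, -0.075, 1.667, 0.004, -0.004, -0.003] mid [0.541 0.222 0.071]
```

```bash
python3 -m pendant '[[[0.4,-0.07,1.1,0.004,-0.004,-0.003,20],[0.4,-0.07,1.1,0.004,-0.004,-0.003,20],[0.3,0,0.9,0,0,0,20],[0,0,0,0,0,0,20]]]' 60 
python3 - <<'E'
from h import *
st()
o=bot.get_obs();Rn=R.from_euler("xyz",o["tcp_rot"],degrees=True).as_matrix();p=np.array(o["ee_pos"]);fo=p+Rn@ft;print("pred flask",fo,fo+Rn@at*.1)
R1=Rfor(pd);plan(tcp_for(press(-.008,0,.076),R1),R1)
E
```

```text
time: 12.52
ee_pos: [0.5413, 0.2225, 0.059]
tcp_rot: [179.7, 20.1, 91.2]
wrist_force: [-0.3, 0.2, -5.4]
opening: 0.0492
12.52 [ 30.783  19.227   5.515  86.253 -17.545 121.107] [0.541 0.222 0.059] [179.681  20.098  91.162] [-0.309  0.159 -5.383] 0.049
pred flask [0.54233332 0.17074314 0.08550278] [0.54011326 0.27071803 0.08580489]
n 1 row [0.219, -0.102, 0.948, 0.005, -0.003, -0.001] mid [0.541 0.222 0.054]
```

Small steps down until contact.

```bash
python3 -m pendant '[[[0.09,-0.1,0.25,0.003,0,0,20],[0.09,0,0.25,0,0,0,20],[0,0,0,0,0,0,20]]]' | grep -E "ee_pos|wrist";python3 -m pendant '[[[0.07,0,0.2,0,0,0,20],[0,0,0,0,0,0,20]]]' | grep -E "ee_pos|wrist|rot"
python3 - <<'E'
from h import *
st()
o=bot.get_obs();Rn=R.from_euler("xyz",o["tcp_rot"],degrees=True).as_matrix();p=np.array(o["ee_pos"]);fo=p+Rn@ft;print("pred flask",fo,fo+Rn@at*.1)
E
```

```text
ee_pos: [0.5408, 0.2233, 0.0547]
wrist_force: [-0.1, 0.3, -6.0]
ee_pos: [0.5412, 0.2236, 0.0532]
tcp_rot: [179.7, 20.0, 91.2]
wrist_force: [0.8, 0.3, -5.9]
12.93 [ 30.836  19.409   5.113  85.656 -17.443 121.163] [0.541 0.224 0.053] [179.701  20.003  91.151] [ 0.785  0.255 -5.872] 0.049
pred flask [0.54222576 0.17182088 0.07959116] [0.54003632 0.27179582 0.08005785]
```

```bash
for i in 1 2; do python3 -m pendant '[[[0.07,0,0.18,0,0,0,20],[0,0,0,0,0,0,20]]]' | grep -E "ee_pos|wrist"; done
python3 - <<'E'
from h import *
st()
o=bot.get_obs();Rn=R.from_euler("xyz",o["tcp_rot"],degrees=True).as_matrix();p=np.array(o["ee_pos"]);fo=p+Rn@ft;print("pred flask",fo,fo+Rn@at*.1)
E
```

```text
ee_pos: [0.5415, 0.2238, 0.0516]
wrist_force: [-0.8, -0.3, -5.3]
ee_pos: [0.5415, 0.2239, 0.05]
wrist_force: [-2.1, 0.5, -5.6]
13.27 [ 30.849  19.474   4.85   85.264 -17.437 121.166] [0.541 0.224 0.05 ] [179.644  19.967  91.141] [-2.093  0.543 -5.607] 0.049
pred flask [0.54245462 0.17213859 0.07638352] [0.54024811 0.27211284 0.0769136 ]
```

```bash
for i in 1 2; do python3 -m pendant '[[[0.06,0,0.15,0,0,0,20],[0,0,0,0,0,0,20]]]' | grep -E "ee_pos|wrist"; done
```

```text
ee_pos: [0.5415, 0.2239, 0.0499]
wrist_force: [-2.0, -0.1, -5.4]
ee_pos: [0.5415, 0.2239, 0.0498]
wrist_force: [-2.3, -0.1, -6.2]
```

```bash
python3 -m pendant '[[[0.12,0,0.3,0,0,0,20],[0,0,0,0,0,0,20]]]' | grep -E "ee_pos|wrist|rot"
python3 - <<'E'
from h import *
st(); s=snap("side","s4");t=snap("top","t4")
cv2.imwrite("pics/i.png",np.hstack([cv2.resize(s[280:420,205:325],(480,560)),cv2.resize(t[200:290,150:230],(320,360))[:,:] if 0 else cv2.resize(t[205:285,140:220],(320,560))])[:,:,::-1])
E
```

```text
ee_pos: [0.5416, 0.2239, 0.0499]
tcp_rot: [179.4, 20.0, 91.1]
wrist_force: [-2.5, -0.7, -6.9]
13.77 [ 30.898  19.293   4.612  85.02  -17.566 121.176] [0.542 0.224 0.05 ] [179.401  19.984  91.12 ] [-2.548 -0.747 -6.888] 0.049
```

View pics/i.png

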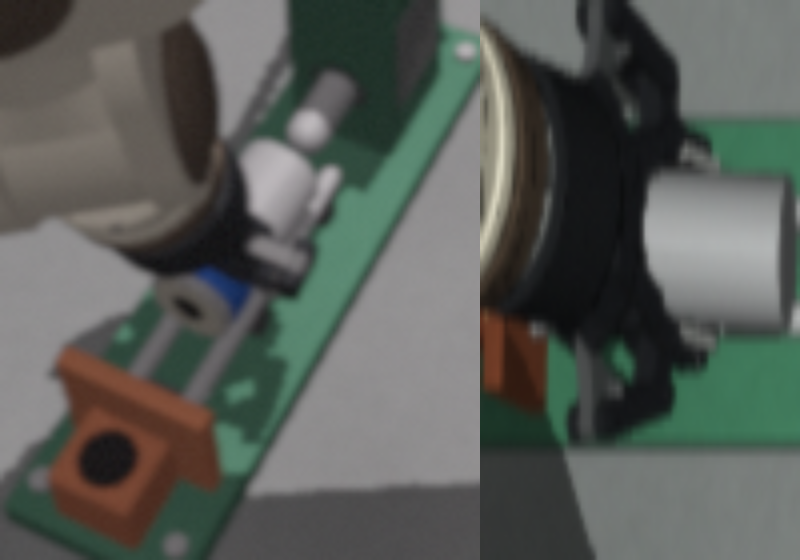

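The flask is resting on the rods between the fingers, blue end towards the plate, with a clear gap left. I'll release it and back off along the tool axis.

```bash
python3 -m pendant '[[[0,0,0,0,0,0,57],[0,0,0,0,0,0,62],[0,0,0,0,0,0,68],[0,0,0,0,0,0,76],[0,0,0,0,0,0,85]]]'|grep -E "ee_pos|open|wrist"; python3 -m pendant '[[[0,0,0,0,0,0,100],[0,0,0,0,0,0,100],[0,0,-0.8,0,0,0,100],[0,0,-1.5,0,0,0,100],[0,0,-2.5,0,0,0,100]]]'; python3 -m pendant '[[[0,0,-3,0,0,0,100],[0,0,-3,0,0,0,100],[0,0,-3,0,0,0,100],[0,0,-3,0,0,0,100],[0,0,-3,0,0,0,100]]]' >/dev/null
python3 - <<'E'
from h import *
np.set_printoptions(precision=4,suppress=True)
st(); s=snap("side","s5");t=snap("top","t5")
for c in("side","top"):
    for n,x in(("flask",-.008),("flask_sprue",.092)): print(c,n,[(np.round(q['uv'],1),q['confidence']) for q in bot.mark_of(c,n)[:2]],"want",proj(c,press(x,0,.076)))
cv2.imwrite("pics/j.png",np.hstack([cv2.resize(s[280:420,205:325],(480,560)),cv2.resize(t[205:285,140:220],(320,560))])[:,:,::-1])
E
```

```text
ee_pos: [0.543, 0.224, 0.0493]
wrist_force: [0.8, 0.2, 0.5]
opening: 0.0722
time: 14.7
ee_pos: [0.5407, 0.2388, 0.0917]
tcp_rot: [179.6, 20.2, 91.1]
wrist_force: [-0.2, 1.1, -0.1]
opening: 0.0852
15.12 [ 36.203  25.698  33.905 109.955 -16.657 126.854] [0.537 0.292 0.24 ] [179.67   20.284  91.016] [ 0.804  0.621 -0.694] 0.085
side flask [(array([274.3, 323.3]), 0.75)] want [275.6943 321.4581]
side flask_sprue [(array([253.2, 354.5]), 0.93)] want [253.4251 356.2947]
top flask [(array([216.1, 241.6]), 0.65)] want [217.765  241.4298]
top flask_sprue [(array([170.1, 238.7]), 0.75)] want [172.9809 241.668 ]
```

View pics/j.png

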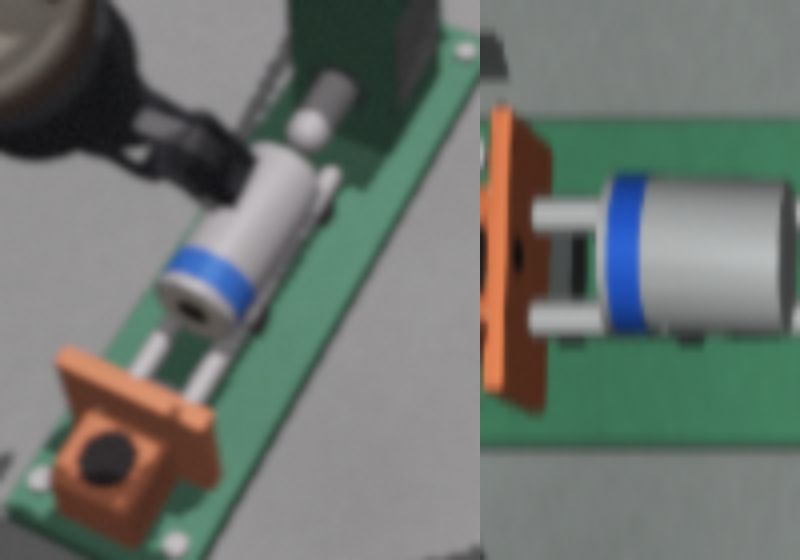

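The flask lies in the cradle, seen with its blue face at about (171,241) in the top view, roughly 49 mm short of the plate. Next is the lever: grip the bar with the tool tangential to the lever arc, then rotate the hand about the hinge.

```bash
cat >>h.py <<'E'
py=np.array([-np.sin(psi),np.cos(psi),0])
def lev(th,back=0.,past=.017):
    f=np.radians(35)-th;b=press(-.11-.16*np.cos(f),0,.19+.16*np.sin(f));z=-np.sin(f)*pd-[0,0,np.cos(f)]
    return b+(past-back)*z,tool(z,py)
def levnow(past=.017):
    o=bot.get_obs();Rn=R.from_euler("xyz",o["tcp_rot"],degrees=True).as_matrix();b=np.array(o["ee_pos"])-past*Rn[:,2]
    x=(b[:2]-P0)@pd[:2];y=(b[:2]-P0)@py[:2];dx,dz=-.11-x,b[2]-.19
    print("t",round(o["time"],2),"lever est",round(np.radians(35)-np.arctan2(dz,dx),3),"rad",round(np.hypot(dx,dz),4),"y",round(y,4),"F",np.round(o["wrist_force"],1),"open",round(o["opening"],4),"q",np.round(o["q"],1))
E
python3 - <<'E'
from h import *
a=lev(0,.09);v=(np.array([.50,.13,.42]),a[1]);print(a[0],lev(0)[0])
plan(*v);plan(*a,v);plan(*lev(0),a)
E
```

```text
[ 0.54547159 -0.02154956  0.34157033] [ 0.54655268 -0.07316012  0.26784665]
n 14 row [-1.114, -1.454, -0.627, 0.015, -0.014, -0.112] mid [0.471 0.212 0.32 ]
n 6 row [-0.705, -1.332, 2.528, 0.0, 0.0, 0.0] mid [0.523 0.054 0.381]
n 3 row [-0.0, -0.0, 3.0, 0.0, 0.0, 0.0] mid [ 0.546 -0.047  0.305]
```

```bash
for i in 1 2 3; do python3 -m pendant '[[[-1.11,-1.45,-0.63,0.015,-0.014,-0.112,100],[-1.11,-1.45,-0.63,0.015,-0.014,-0.112,100],[-1.11,-1.45,-0.63,0.015,-0.014,-0.112,100],[-1.11,-1.45,-0.63,0.015,-0.014,-0.112,100],[-1.11,-1.45,-0.63,0.015,-0.014,-0.112,100]]]'|grep -E "ee_pos|rot"; done
python3 - <<'E'
from h import *
st();plan(*lev(0,.09))
E
```

```text
ee_pos: [0.4785, 0.2345, 0.2868]
tcp_rot: [-162.1, 19.5, 126.9]
ee_pos: [0.4702, 0.1655, 0.3564]
tcp_rot: [-148.4, 8.6, 160.4]
ee_pos: [0.5148, 0.1064, 0.4105]
tcp_rot: [-143.5, -6.8, -169.0]
16.67 [ 28.634  22.048  43.735 130.44  -32.555  20.877] [0.515 0.106 0.411] [-143.497   -6.823 -168.974] [-0.824  0.867  0.409] 0.085
n 5 row [-0.389, -1.319, 2.634, -0.007, 0.001, 0.042] mid [0.532 0.043 0.376]
```

```bash
python3 -m pendant '[[[-0.39,-1.32,2.63,-0.007,0,0.042,100],[-0.39,-1.32,2.63,-0.007,0,0.042,100],[-0.39,-1.32,2.63,-0.007,0,0.042,100],[-0.39,-1.32,2.63,-0.007,0,0.042,100],[-0.39,-1.32,2.63,-0.007,0,0.042,100]]]' >/dev/null
python3 - <<'E'
from h import *
st();plan(*lev(0,.09));plan(*lev(0,0.03))
E
```

```text
17.08 [ 14.314  11.356  23.076 110.558 -34.14   15.509] [ 0.548 -0.025  0.337] [-1.44869e+02  1.30000e-02 -1.78472e+02] [ 0.409 -0.788 -0.014] 0.085
n 1 row [0.264, 0.037, -0.593, -0.002, 0.003, 0.005] mid [ 0.547 -0.023  0.339]
n 2 row [0.14, 0.024, 2.704, -0.001, 0.002, 0.002] mid [ 0.547 -0.041  0.315]
```

```bash
python3 -m pendant '[[[0.14,0.02,2.0,-0.001,0.002,0.002,100],[0.14,0.02,2.0,-0.001,0.002,0.002,100],[0,0,2.0,0,0,0,100],[0,0,1.6,0,0,0,100],[0,0,0,0,0,0,100]]]' 50 >/dev/null
python3 - <<'E'
from h import *
st();levnow();plan(*lev(0))
s=snap("side","s6");t=snap("top","t6")
cv2.imwrite("pics/k.png",np.hstack([cv2.resize(s[130:290,260:380],(420,560)),cv2.resize(t[170:290,250:340],(380,507))[0:507,:] if 0 else cv2.resize(t[170:290,240:330],(380,560))])[:,:,::-1])
E
```

```text
17.5 [  8.94    6.717   9.667  99.435 -34.6    10.266] [ 0.541 -0.079  0.263] [-144.877   -0.607 -179.496] [-1.239 -0.021 -0.79 ] 0.086
t 17.5 lever est 0.041 rad 0.162 y 0.005 F [-1.2 -0.  -0.8] open 0.0856 q [  8.9   6.7   9.7  99.4 -34.6  10.3]
n 1 row [-0.515, 0.192, -0.674, -0.002, -0.016, -0.004] mid [ 0.544 -0.076  0.266]
```

View pics/k.png

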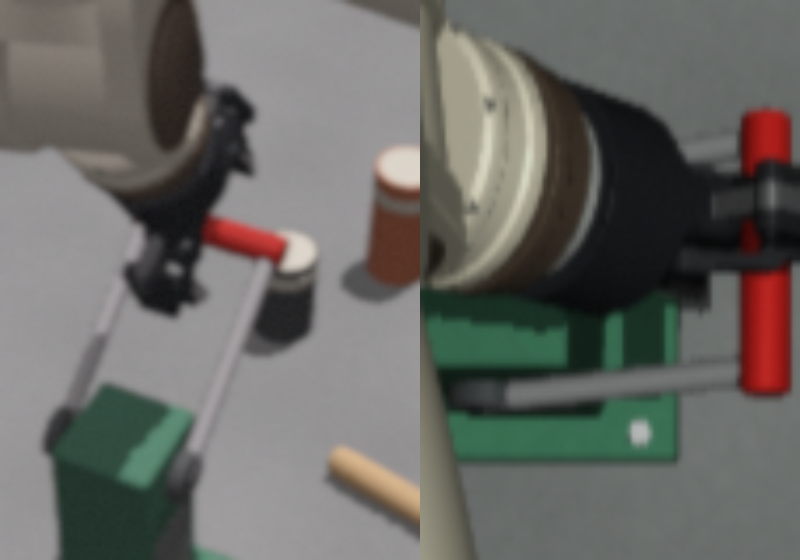

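The bar is between the open fingers and the lever is still up. I'll close on it.

```bash
python3 -m pendant '[[[-0.4,0.19,-0.4,0,-0.016,-0.004,100],[0,0,0,0,0,0,40],[0,0,0,0,0,0,20],[0,0,0,0,0,0,5],[0,0,0,0,0,0,5]]]' 50;python3 -m pendant '[[[0,0,0,0,0,0,5],[0,0,0,0,0,0,5]]]' >/dev/null
python3 - <<'E'
from h import *
st();levnow(.019);R_=lev(0.3,0,.021);plan(*R_)
E
```

```text
time: 18.02
ee_pos: [0.5476, -0.0705, 0.2717]
tcp_rot: [-144.9, 0.5, -178.5]
wrist_force: [-0.4, 0.8, 0.8]
opening: 0.0389
18.18 [  9.853   6.54   10.455  99.221 -34.581  10.077] [ 0.548 -0.069  0.271] [-145.067    0.449 -178.43 ] [-2.209  7.105 -3.234] 0.02
t 18.18 lever est -0.046 rad 0.1589 y -0.0012 F [-2.2  7.1 -3.2] open 0.0202 q [  9.9   6.5  10.5  99.2 -34.6  10.1]
n 3 row [0.058, 0.215, 1.893, -0.1, 0.003, 0.001] mid [ 0.547 -0.082  0.246]
```

```bash
python3 - <<'E'
from h import *
levnow(.012);a=lev(0,0,.012);b=lev(.03,0,.012);plan(*b,a)
E
python3 -m pendant '[[[0,0.02,0.48,-0.03,0,0,5],[0,0.02,0.48,-0.03,0,0,5],[0,0.02,0.48,-0.03,0,0,5],[0,0.02,0.48,-0.03,0,0,5],[0,0.02,0.48,-0.03,0,0,5]]]' 60 >/dev/null
python3 - <<'E'
from h import *
levnow(.012);plan(*lev(.3,0,.012))
E
```

```text
t 18.18 lever est -0.002 rad 0.1587 y -0.0012 F [-2.2  7.1 -3.2] open 0.0202 q [  9.9   6.5  10.5  99.2 -34.6  10.1]
n 1 row [-0.0, 0.043, 0.479, -0.03, 0.0, 0.0] mid [ 0.547 -0.072  0.27 ]
t 18.6 lever est 0.142 rad 0.1585 y -0.0012 F [-2.3  3.3  0.6] open 0.0197 q [  4.9   4.4   8.4  95.1 -26.1   3.5]
n 2 row [0.076, 0.052, 1.253, -0.072, 0.005, 0.003] mid [ 0.547 -0.084  0.239]
```

```bash
cat >>h.py <<'E'
def barcheck():
    for c in("side","top"):
        h=cv2.cvtColor(np.array(bot.camera(c)),cv2.COLOR_RGB2HSV);m=cv2.inRange(h,(0,170,60),(6,255,255))|cv2.inRange(h,(172,170,60),(180,255,255))
        ys,xs=np.where(m); 
        if len(xs)<20: print(c,"few",len(xs));continue
        # ends of the bar: fit line, compare with lever angles
        best=[]
        for th in np.arange(0,1.25,.04):
            f=np.radians(35)-th;e=[proj(c,press(-.11-.16*np.cos(f),s*.055,.19+.16*np.sin(f))) for s in(-1,1)]
            n=np.array([-(e[1]-e[0])[1],(e[1]-e[0])[0]]);n/=np.linalg.norm(n);best.append((np.median(abs((np.c_[xs,ys]-e[0])@n)),round(th,2)))
        print(c,len(xs),sorted(best)[:3])
E
python3 - <<'E'
from h import *
barcheck()
E
python3 -m pendant '[[[0.03,0.05,0.5,-0.03,0,0,5],[0.03,0.05,0.5,-0.03,0,0,5],[0,0.05,0.5,-0.03,0,0,5],[0,0.04,0.5,-0.03,0,0,5],[0,0.04,0.5,-0.03,0,0,5]]]' 60 >/dev/null
python3 - <<'E'
from h import *
levnow(.012);barcheck();plan(*lev(.6,0,.012))
E
```

```text
side 127 [(np.float64(1.4586027290211545), np.float64(0.12)), (np.float64(1.50682461912651), np.float64(0.16)), (np.float64(1.5361894383551207), np.float64(0.08))]
top 425 [(np.float64(2.5352654639477055), np.float64(1.04)), (np.float64(2.557176078689391), np.float64(0.12)), (np.float64(2.619195240795852), np.float64(0.16))]
t 19.12 lever est 0.291 rad 0.1584 y -0.0012 F [-1.9  2.5  1.4] open 0.02 q [ -0.    3.3   6.5  92.1 -17.6  -1.8]
side 123 [(np.float64(1.285151744923888), np.float64(0.28)), (np.float64(1.429477128007616), np.float64(0.24)), (np.float64(1.5930901942917572), np.float64(0.32))]
top 360 [(np.float64(2.2948800922736927), np.float64(0.32)), (np.float64(2.299783536449376), np.float64(0.36)), (np.float64(2.4319290473727584), np.float64(0.88))]
n 3 row [0.054, 0.14, 1.617, -0.099, 0.003, 0.002] mid [ 0.548 -0.091  0.204]
```

The lever follows the hand, with estimates of 0.29 from the hand pose and 0.28 from the camera. I'll continue down.

```bash
for i in 1 2; do python3 -m pendant '[[[0.01,0.045,0.5,-0.03,0,0,5],[0.01,0.045,0.5,-0.03,0,0,5],[0.01,0.045,0.5,-0.03,0,0,5],[0.01,0.045,0.5,-0.03,0,0,5],[0.01,0.045,0.5,-0.03,0,0,5]]]' 60 >/dev/null; done
python3 - <<'E'
from h import *
levnow(.012);plan(*lev(.9,0,.012))
E
for i in 1 2; do python3 -m pendant '[[[0.01,0.045,0.5,-0.03,0,0,5],[0.01,0.045,0.5,-0.03,0,0,5],[0.01,0.045,0.5,-0.03,0,0,5],[0.01,0.045,0.5,-0.03,0,0,5],[0.01,0.045,0.5,-0.03,0,0,5]]]' 60 >/dev/null; done
python3 - <<'E'
from h import *
levnow(.012);barcheck();plan(*lev(1.2,0,.012))
E
```

```text
t 20.05 lever est 0.569 rad 0.1584 y -0.0011 F [-1.2  1.6  3.2] open 0.02 q [ -8.9   4.1   3.9  88.9  -1.  -10.5]
n 3 row [0.057, 0.142, 1.749, -0.103, 0.004, 0.003] mid [ 0.548 -0.089  0.158]
t 20.88 lever est 0.85 rad 0.1584 y -0.0011 F [-0.5 -0.7  5.2] open 0.0198 q [-16.    8.2   2.5  88.4  14.6 -18.2]
side 112 [(np.float64(1.325510541231747), np.float64(0.84)), (np.float64(1.6632394149307659), np.float64(0.8)), (np.float64(2.5489461566566116), np.float64(0.88))]
top 113 [(np.float64(1.1431154959984966), np.float64(0.24)), (np.float64(1.2645716948024976), np.float64(0.96)), (np.float64(1.392683140770612), np.float64(1.0))]
n 3 row [0.05, 0.158, 1.822, -0.108, 0.002, 0.003] mid [ 0.547 -0.073  0.115]
```

```bash
for i in 1 2; do python3 -m pendant '[[[0.01,0.045,0.52,-0.031,0,0,5],[0.01,0.045,0.52,-0.031,0,0,5],[0.01,0.045,0.52,-0.031,0,0,5],[0.01,0.045,0.52,-0.031,0,0,5],[0.01,0.045,0.52,-0.031,0,0,5]]]' 60 >/dev/null; done
python3 - <<'E'
from h import *
levnow(.012);plan(*lev(1.2,0,.012))
E
```

```text
t 21.82 lever est 1.15 rad 0.1586 y -0.0012 F [-1.6 -2.9  4.5] open 0.0202 q [-21.3  15.1   1.7  89.8  29.6 -26.4]
n 1 row [0.133, -0.104, 0.798, -0.028, 0.005, 0.009] mid [ 0.547 -0.06   0.095]
```

```bash
python3 -m pendant '[[[0.01,0.04,0.5,-0.03,0,0,5],[0.01,0.03,0.4,-0.02,0,0,5],[0,0,0.3,-0.01,0,0,5],[0,0,0.3,0,0,0,5],[0,0,0.3,0,0,0,5]]]' 60 >/dev/null
python3 - <<'E'
from h import *
np.set_printoptions(precision=4,suppress=True)
levnow(.012);barcheck()
for n,x in(("flask",.044),("flask_sprue",.144)): print(n,[(np.round(q['uv'],1),q['confidence']) for q in bot.mark_of("top",n)[:2]],"want",proj("top",press(x,0,.076)))
t=snap("top","t7");cv2.imwrite("pics/l.png",cv2.resize(t[190:300,120:330],(798,418))[:,:,::-1])
E
```

```text
t 22.23 lever est 1.217 rad 0.1586 y -0.0014 F [-12.6 -18.5  27.8] open 0.0199 q [-21.8  16.4   1.2  89.8  32.2 -27.6]
side 57 [(np.float64(1.425572702913623), np.float64(1.2)), (np.float64(2.203210703770936), np.float64(1.16)), (np.float64(2.5357978619945287), np.float64(1.24))]
top 262 [(np.float64(1.997294449252982), np.float64(1.16)), (np.float64(1.9974681783393782), np.float64(0.04)), (np.float64(2.0024018125079843), np.float64(1.2))]
flask [(array([192.8, 243.3]), 0.97), (array([194. , 238.9]), 0.58)] want [194.4548 241.5537]
flask_sprue [(array([148.5, 240.1]), 0.89)] want [149.7641 241.7914]
```

View pics/l.png

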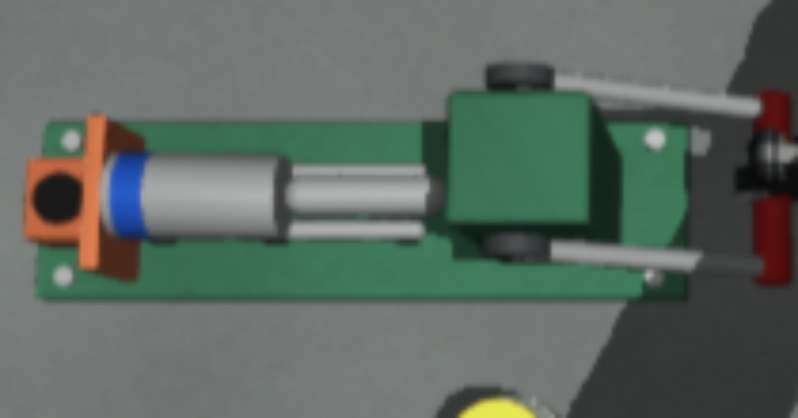

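Full stroke reached: 1.20 to 1.22 rad, on the stop. The ram holds the flask at the plate, with the blue end at (149,241). Now I'll ease the lever back up.

```bash
python3 -m pendant '[[[0,-0.03,-0.3,0.02,0,0,5],[0,-0.03,-0.4,0.025,0,0,5],[0,-0.03,-0.45,0.028,0,0,5],[0,-0.03,-0.45,0.028,0,0,5],[0,-0.03,-0.45,0.028,0,0,5]]]' 60 >/dev/null
python3 - <<'E'
from h import *
levnow(.012);plan(*lev(.9,0,.012))
E
for i in 1 2; do python3 -m pendant '[[[0,-0.03,-0.45,0.028,0,0,5],[0,-0.03,-0.45,0.028,0,0,5],[0,-0.03,-0.45,0.028,0,0,5],[0,-0.03,-0.45,0.028,0,0,5],[0,-0.03,-0.45,0.028,0,0,5]]]' 60 >/dev/null; done
python3 - <<'E'
from h import *
levnow(.012);barcheck();plan(*lev(.6,0,.012))
E
```

```text
t 22.9 lever est 1.063 rad 0.1586 y -0.0012 F [-1.1  1.6  3.7] open 0.0198 q [-20.   12.8   1.7  89.   25.5 -23.6]
n 2 row [0.057, -0.108, -1.306, 0.093, 0.004, 0.001] mid [ 0.547 -0.076  0.121]
t 23.73 lever est 0.753 rad 0.1584 y -0.0011 F [-0.5  2.5  1.4] open 0.0199 q [-13.8   6.7   3.2  88.6   9.4 -15.4]
side 137 [(np.float64(1.364229641686077), np.float64(0.72)), (np.float64(1.716643581478293), np.float64(0.76)), (np.float64(2.5219441134859095), np.float64(0.68))]
top few 0
n 2 row [0.055, -0.118, -1.195, 0.089, 0.003, 0.002] mid [ 0.548 -0.09   0.168]
```

```bash
for i in 1 2 3 4; do python3 -m pendant '[[[0,-0.03,-0.45,0.028,0,0,5],[0,-0.03,-0.45,0.028,0,0,5],[0,-0.03,-0.45,0.028,0,0,5],[0,-0.03,-0.45,0.028,0,0,5],[0,-0.03,-0.45,0.028,0,0,5]]]' 60 >/dev/null; done
python3 - <<'E'
from h import *
levnow(.012);barcheck();plan(*lev(.0,0,.012))
E
```

```text
t 25.5 lever est 0.204 rad 0.1584 y -0.0012 F [-1.  -0.2  1.9] open 0.02 q [  3.1   4.6   8.3  94.6 -23.2   1.9]
side 127 [(np.float64(1.3364237070581475), np.float64(0.2)), (np.float64(1.449349727262798), np.float64(0.16)), (np.float64(1.5600020191497168), np.float64(0.24))]
top 406 [(np.float64(2.578797995340436), np.float64(1.04)), (np.float64(2.6623024887547535), np.float64(0.16)), (np.float64(2.672038840518064), np.float64(0.96))]
n 2 row [0.06, -0.116, -1.618, 0.103, -0.001, 0.003] mid [ 0.547 -0.077  0.257]
```

```bash
python3 -m pendant '[[[0.01,-0.04,-0.45,0.028,0,0,5],[0.01,-0.04,-0.45,0.028,0,0,5],[0.01,-0.04,-0.45,0.028,0,0,5],[0.01,-0.04,-0.45,0.028,0,0,5],[0.01,-0.04,-0.45,0.028,0,0,5]]]' 60 >/dev/null;  python3 -m pendant '[[[0.01,-0.03,-0.35,0.02,0,0,5],[0.01,-0.03,-0.35,0.02,0,0,5],[0,-0.03,-0.3,0.02,0,0,5],[0,0,-0.2,0,0,0,5],[0,0,-0.2,0,0,0,5]]]' 60 >/dev/null
python3 - <<'E'
from h import *
levnow(.012);barcheck();plan(*lev(.0,0,.012))
E
```

```text
t 26.43 lever est -0.01 rad 0.1586 y -0.0012 F [  4.5 -16.1 -12.4] open 0.0199 q [  9.8   7.5  11.6 100.4 -34.2  10.3]
side 154 [(np.float64(1.580457966729108), np.float64(0.0)), (np.float64(1.6261211793328751), np.float64(0.04)), (np.float64(1.869271563400757), np.float64(0.08))]
top 397 [(np.float64(2.684952641409158), np.float64(1.2)), (np.float64(2.8285610599286795), np.float64(0.0)), (np.float64(2.964485436523987), np.float64(1.24))]
n 1 row [0.111, -0.147, 0.104, 0.006, -0.006, 0.005] mid [ 0.547 -0.069  0.272]
```

The lever is up against its stop. I'll let go of the bar and back out along the tool axis.

```bash
python3 -m pendant '[[[0,0,0,0,0,0,30],[0,0,0,0,0,0,50],[0,0,0,0,0,0,80],[0,0,0,0,0,0,100],[0,0,0,0,0,0,100]]]' >/dev/null;  python3 -m pendant '[[[0,0,-0.5,0,0,0,100],[0,0,-1.5,0,0,0,100],[0,0,-2,0,0,0,100],[0,0,-3,0,0,0,100],[0,0,-3,0,0,0,100]]]';  python3 -m pendant '[[[0,0,-1,0,0,0,100],[0,0,-1,0,0,0,100],[0,0,0,0,0,0,100]]]' >/dev/null
python3 - <<'E'
from h import *
np.set_printoptions(precision=4,suppress=True)
st();barcheck()
s=snap("side","s8");t=snap("top","t8")
for c in("side","top"):
    for n,x in(("flask",.044),("flask_sprue",.144)): print(c,n,[(np.round(q['uv'],1),q['confidence']) for q in bot.mark_of(c,n)[:2]],"want",proj(c,press(x,0,.076)))
for n in("flask_brown","flask_dark","jar","mallet"):print(n,[np.round(q['uv'],1) for q in bot.mark_of("side",n)[:1]])
cv2.imwrite("pics/m.png",np.hstack([cv2.resize(s[140:420,200:440],(450,525)),cv2.resize(t[170:370,120:255],(350,525))])[:,:,::-1])
E
```

```text
time: 27.37
ee_pos: [0.5446, -0.0114, 0.3516]
tcp_rot: [-145.6, -1.1, -179.0]
wrist_force: [0.4, 0.4, 0.1]
opening: 0.0856
27.62 [ 16.82   15.374  32.391 118.147 -32.657  18.653] [0.545 0.004 0.374] [-145.706   -0.776 -178.803] [-0.195 -0.068 -0.039] 0.086
side 250 [(np.float64(1.4363310560110554), np.float64(0.0)), (np.float64(1.447750539675567), np.float64(0.04)), (np.float64(1.5459982036229107), np.float64(0.08))]
top 685 [(np.float64(2.6704005907451265), np.float64(1.2)), (np.float64(2.9250019924419957), np.float64(0.0)), (np.float64(2.961989963038011), np.float64(1.24))]
side flask [(array([266.4, 339.3]), 0.84)] want [264.4809 338.9996]
side flask_sprue [(array([242.1, 375.3]), 0.6)] want [240.6023 376.3539]
top flask [(array([193.4, 244.3]), 0.6)] want [194.4548 241.5537]
top flask_sprue [] want [149.7641 241.7914]
flask_brown [array([370.2, 206.2])]
flask_dark [array([379.9, 277.5])]
jar [array([344.7, 335.4])]
mallet [array([379.8, 277.6])]
```

View pics/m.png

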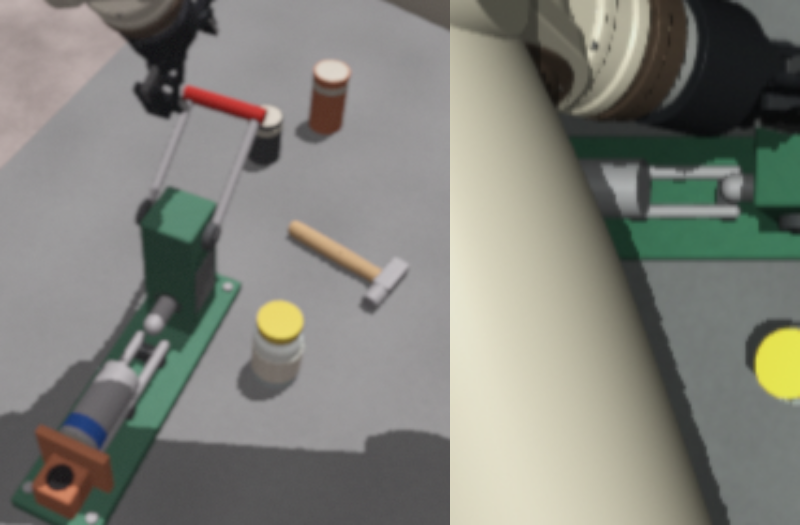

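The flask is seated at the plate, with its blue end at (242,375) in the side view. The ram is back, the lever is up, the hand is clear and the bystanders are in place, so I'm handing in.

```bash
python3 -c "
from workcell import bot
print(bot.job_done())"
```

```text
the job is handed in; nothing more can be done
None
```

The job is handed in after about 28 s of the 66 s. The flask is loaded and driven home and the lever is back at rest. The hand-in gave no verdict.

**What I did:**
- **Placing:** I gripped the blue-banded flask from the side and laid it on the rods, blue end towards the plate. I let it go about 49 mm short of the plate.
- **Lever:** I gripped the red bar and took it down to its stop. The hand pose gave 1.22 rad and the camera 1.20. I then eased it back up at under 0.4 rad/s, released it and backed out.

**Last checks:**
- **Flask:** the last side view puts both ends of the flask within about 2 pixels (roughly 5 mm) of the seated position. With the lever down, the top view also showed the blue end at the plate.
- **Lever:** the side view puts it at 0.0 rad (read in 0.04 rad steps), and the hand pose gave -0.01 just before release.
- **Bystanders:** none looks displaced in the last picture.

**What went wrong or disagreed:**
- **First approach:** it came in too flat, ran joints 2 and 3 to their range ends and rested the hand on the standing flask's top with about 22 N. Joint 2 read -48.565° against its -48.56° limit. The flask had not moved, and I regrasped it from another side.
- **Joint 4:** it came within 0.1° of its limit once on the way to the lever.
- **Last top view:** it gave no usable blue-end reading because the arm hid that end. Its lever estimate was ambiguous (best fit 1.2, next 0.0), so I relied on the side view.
- **Dark flask:** the network's last detection of it was wrong (it marked the mallet). I checked that flask by eye only.

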